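Feel out the charger bay that is clear and seat the battery pack in it

ROBOT

A 7-joint arm with a two-finger parallel gripper is mounted at the origin on a cart in front of the work surface, level with it; the furniture and walls round the work are solid. World frame = base frame: x ahead of the robot, y to its left, z up, the work surface at z = 0. Lengths are in mm, angles in rad, forces in N, time in s.
With the tool pointing down it reaches from about 400 to 875 mm from the base axis. Payload 6.5 kg.
Tool frame: the origin (TCP) lies at the very end of the fingers, on their centre line; the grasp point (between the pads) lies 19 mm behind it; z points along the fingers, y is the line along which they close (so a half turn about z gives the same grasp; the last joint's range is limited). The gripper opens to 85 mm and grips with 20 to 120 N. Pads are 22 mm wide; open, the fingers measure 114 mm over their backs; the gripper's body (76 mm by 85 mm) begins 54 mm behind the grasp point. The pads swing forward as they close: fully open they stand 13 mm farther back than shut.
Start: joints at [-1.211, 0.536, -0.004, 1.538, 0.003, 1.067, -0.071], TCP at [268.477, 591.955, 231.29] pointing down, gripper open.
Joint ranges: [-2.7, 2.7], [-0.37, 2.16], [-1.27, 1.26], [0.24, 2.4], [-1.31, 4.45], [0.19, 1.91], [-2.76, 2.76]. Speed limits (rad/s): [2.39, 2.39, 3.14, 3.14, 3.14, 3.14, 3.14].

INTERFACE

Orientations are given as a unit quaternion [x, y, z, w].
In Python, from plant import arm gives the robot as it stands.
- The arm moves only by the shell command python3 -m pendant 'ROWS' [FORCE]. ROWS is JSON, a list of rows, each a list of 3 entries, a list of its own where there are three numbers: the shift along the tool's x, y, z as a fraction of full scale, then the turn, a rotation vector about the tool's x, y, z as a fraction of full scale, then the closure, from 0 (fully open) to 1 (shut). In form: [[[dx, dy, dz], [ax, ay, az], grip], ...]. A call has 1 to 10 rows; each row shifts and turns the commanded pose from where the row before left it, along the tool's axes as they then stand; what a row does not reach is not made up. Full scale, the value 1, is 0.025 m for a shift and 5 degrees for a turn. A row lasts 1/12 s, in which the tool goes at most 41.7 mm and 7.16 degrees, less where a joint would pass 70% of its speed; a pose out of reach is approached as far as the arm can. A call with a number of a shift or a turn outside -1 to 1 is refused whole. A call with a gripper value outside its range is refused whole. The fingers move at their own pace and stop on an object; FORCE is the grip in N (left out, the last holds). Time passes only in rows, so rows that do not move let the fingers close. It gives the time, the measured TCP pose, the force, the opening and the grip force at its end, in the units of the state.
- arm.state(): the state, without advancing time (a new reading comes with each control period).
- arm.grab_frame(name): name is "scene" or "side" or "wrist"; returns (picture, depth): 480x640x3 uint8, red, green, blue; 480x640 float32, mm along the optical axis (not along the pixel's ray), 0 where there is no reading.
- arm.calibration(name): a dict with "vfov" (degrees; the focal length in pixels is half the picture's height over the tangent of half this angle, whatever the lens; pixels are square), "cx", "cy" (the principal point, pixels), "k1" (the pictures are not rectified: a ray, as slopes to the right and down, at radius r is drawn at 1 + k1 r^2 times it, then the intrinsics apply), "T" (4x4, takes a point from camera to world coordinates); the wrist camera has in their place "mount" (4x4, takes a point from camera to tool coordinates, whose origin is the TCP and whose axes are the flange's). Camera axes: x right, y down, z forward; pixel columns grow to the right and rows downward; lengths in mm; the calibration is good to about 2 mm. A picture is of the moment at which its call begins: read the wrist's pose just before it. calibration takes no time and is no camera call.
- arm.job_done(): hands the job in; it is judged then, once.
The state is a dict: "time": time; "joints": joint angles; "qd": joint speeds; "effort": joint torques, N m; "position": TCP position; "orientation": TCP orientation; "ft_force": force on the tool from outside, world axes, zero at the start; "moment": the same for the moment, N m; "width": finger opening in mm; "grip_force": force on a finger pad.
Only numpy, scipy, OpenCV 4.12 (cv2) and the standard library are available. Lean on these libraries where they do the work, as an engineer would, in place of code of your own. Each camera call takes 0.05 s, during which the arm holds its last target. There are 200 camera calls.

TASK

The full-length battery pack has to go on charge, but in two of the charger's three bays a spacer for short packs has been left at the bottom, out of sight under the dust flap. Take the nylon stick from the tool stand, feel gently down through the flaps until it rests on the bare sprung contacts of the clear bay, stand the stick back in its hole, then push the taller pack fully home in that bay, past its catch, so that it stays down. Do not force anything, and leave the short pack and the other things where they are.

Things in the scene. Friction and masses are not known exactly. Their poses are not given: they have to be found in the camera images.
- charger: fixed desk charger, black shell, grey top, 84 (x) x 158 (y) x 62 mm high; origin under its middle, x from its front (towards the robot) to its back, z up. Three like bays side by side along y, 48 mm apart, 41.6 (x) x 25.6 mm (y) inside, straight walls. A black sprung dust flap 3 mm below the top hides each bay. Over 40 N on the charger (side forces counted, so a push of about 25 N) breaks it.
- bay_left (a point): centre of the mouth of the left (+y) bay, in the plane of the charger's top; axes as the charger's. Every bay: the flap, hinged on the bay's +y side, swings down into a pocket when pushed (under 1 N) and springs shut. Two bays, others each time, hold a loose hard flat black spacer that fills the bay, its top 29 mm below the mouth.
- bay_mid (a point): centre of the mouth of the middle bay, in the plane of the charger's top; axes as the charger's. A clear bay: bare sprung contact block, 26 x 16 mm, mid bottom, top 43.5 mm below the mouth, yields 4.5 mm at 0.6 N/mm; ribs at the bay's x ends, 47 mm below the mouth, are the hard stop on which a seated pack stands.
- bay_right (a point): centre of the mouth of the right (-y) bay, in the plane of the charger's top; axes as the charger's. Every bay: a sprung steel roller catch (6 to 8 N) in the back (+x) wall, 18 mm below the mouth: a pack meets it about 15 mm in, is pushed past it and rubs on with some 6 to 15 N, and snaps home as the roller enters the pack's groove and holds it down.
- pack_long: battery pack to be charged, loose, upright on the bench, the taller of two black packs: 40 (x) x 24 (y) x 97 mm tall, 0.11 to 0.2 kg; origin mid underside. Foot tapers to 32 x 18 mm over 7 mm; catch grooves across both narrow (x) sides 26 to 35 mm up; flat sides above. Fits either way round, its x along the bay's x. Home: underside 47 mm below the mouth, 50 mm stands out.
- pack_short: a short battery pack, loose, standing upright: the same shape but only 79 mm tall. Origin in the middle of its underside. Not wanted; stays where it is.
- stick: black nylon feeler stick (spudger), loose, standing upright in the tool stand: octagonal, 10 mm across its flats, 170 mm long, 30 g; lowest 14 mm tapers to a blunt 6 mm tip. Origin in the middle of its lower end, z up along the stick (it may lean up to 3 degrees in its hole). 130 mm of it stands above the stand.
- stick_tip (a point): the same point: middle of the stick's lower end
- tool_stand: fixed wooden tool stand, 50 x 82 mm, 48 mm high, origin under its middle; x across, y along it. The stick's hole lies at its -y end; a small screwdriver and tweezers stand fixed at the +y end, 44 mm from the stick and their tops up to 135 mm above the bench
- stand_hole (a point): centre of the mouth of the stick's hole in the top of the stand, 48 mm above the bench; 12 mm wide, 40 mm deep; with the stick in it, the stick's lower end is 40 mm below this point
- flux_jar: bystander: white jar with a lid, 46 mm wide, 36 mm high, origin under its middle
- heat_sink: bystander: finned aluminium heat sink 38 x 50 x 29 mm, origin under its middle
- big_capacitor: bystander: upright capacitor can, 35 mm wide, 50 mm high, origin under its middle
Things that resemble listed ones, but are neither listed nor needed, are in the scene too. Leave any blue look-alike of the pack_long alone.

How it is judged (in metres and radians):
On the way, in this order (a step that is already met when the one before it is completed fails the run):
1. the stick has pressed on the bare contacts at the bottom of the clear bay (its tip more than 44 mm below the mouth) (((z of stick_tip in the frame of bay_left between -0.055 and -0.044 m and horizontal distance between stick_tip and bay_left below 0.016 m) or (z of stick_tip in the frame of bay_mid between -0.055 and -0.044 m and horizontal distance between stick_tip and bay_mid below 0.016 m) or (z of stick_tip in the frame of bay_right between -0.055 and -0.044 m and horizontal distance between stick_tip and bay_right below 0.016 m))), for 0.1 s.
2. after that, the long pack is pushed fully home in a bay (((z of pack_long in the frame of bay_left below -0.0452 m and horizontal distance between pack_long and bay_left below 0.003 m) or (z of pack_long in the frame of bay_mid below -0.0452 m and horizontal distance between pack_long and bay_mid below 0.003 m) or (z of pack_long in the frame of bay_right below -0.0452 m and horizontal distance between pack_long and bay_right below 0.003 m))), for 0.2 s.
At the end, for the whole second after the job is handed in: The long pack rests upright (0.06 rad), fully home in a bay (underside at least 45.2 of the full 47 mm below the mouth, within 3 mm of the bay's middle); the stick rests back in its hole in the stand (at least 33 mm deep, within 6 mm of its centre, leaning under 0.12 rad) (((z of pack_long in the frame of bay_left below -0.0452 m and horizontal distance between pack_long and bay_left below 0.003 m) or (z of pack_long in the frame of bay_mid below -0.0452 m and horizontal distance between pack_long and bay_mid below 0.003 m) or (z of pack_long in the frame of bay_right below -0.0452 m and horizontal distance between pack_long and bay_right below 0.003 m)) and angle between pack_long's own z axis and vertical below 0.06 rad and linear speed of pack_long below 0.01 m/s and horizontal distance between stick_tip and stand_hole below 0.006 m and z of stick_tip in the frame of stand_hole below -0.033 m and angle between stick's own z axis and vertical below 0.12 rad and linear speed of stick below 0.02 m/s); the robot touches nothing.
It fails at once if the charger is pressed, by whatever is held or by the hand, with more than 40 N (contact force between charger and anything else above 40 N).
It fails at once if the short pack or one of the things standing round (jar, heat sink, big capacitor) is pushed more than 25 mm or knocked over (distance of any of pack_short, flux_jar, heat_sink, big_capacitor from where it was at the start of the episode above 0.025 m or angle between any of pack_short, flux_jar, heat_sink, big_capacitor's own z axis and vertical above 0.5 rad).
It also fails if it takes over 72 s, if anything falls off the work surface, if the arm or the gripper's body presses on something with over 40 N, if the wrist force passes 120 N, or if a joint passes its speed limit or range.

## Working session

There is one attempt and no reset: what is moved stays moved. The work goes in short steps, Python scripts to look and compute and a shell command to move; the robot and the scene stay as the last step left them, time stands still between calls to the robot, and variables do not carry over. Pictures are saved under pics/ and viewed, at most 10 in all, crops included, and the job is handed in when it is done.

```bash
mkdir -p pics; ls; cat > h.py <<'E'
import numpy as np, cv2
from plant import arm
from scipy.spatial.transform import Rotation as R
def K(c): return 240/np.tan(np.radians(c["vfov"])/2)
def pose(s):
    T=np.eye(4); T[:3,:3]=R.from_quat(s["orientation"]).as_matrix(); T[:3,3]=s["position"]; return T
def grab(n):
    s=arm.state(); c=arm.calibration(n); im,d=arm.grab_frame(n)
    T=np.array(c["T"]) if "T" in c else pose(s)@np.array(c["mount"])
    return im,d,c,T
def rays(c,uv):
    f=K(c); p=(np.asarray(uv,float).reshape(-1,2)-[c["cx"],c["cy"]])/f; q=p.copy()
    for _ in range(15): q=p/(1+c["k1"]*(q**2).sum(1,keepdims=True))
    return np.c_[q,np.ones(len(q))]
def cloud(d,c,T):
    v,u=np.mgrid[0:480,0:640]; r=rays(c,np.c_[u.ravel(),v.ravel()])*d.reshape(-1,1)
    P=r@T[:3,:3].T+T[:3,3]; P[d.ravel()==0]=np.nan; return P.reshape(480,640,3)
def plane(c,T,uv,z):
    r=rays(c,uv)@T[:3,:3].T; return T[:3,3]+r*((z-T[2,3])/r[:,2:])
def save(n,im): cv2.imwrite("pics/"+n,im[...,::-1])
E
python3 - <<'E'
from h import *
for n in("scene","side","wrist"):
    im,d,c,T=grab(n); save(n+"0.png",im); np.savez(n+"0.npz",im=im,d=d,T=T)
    print(n,c["vfov"],c["cx"],c["cy"],c["k1"],T.round(2).tolist())
print(arm.state())
E
```

```text
pics
scene 54.00368984935959 317.84194263439866 243.68479904909358 -0.08175928709022699 [[-0.59, -0.38, 0.72, -79.4], [-0.81, 0.26, -0.52, 712.09], [0.01, -0.89, -0.46, 467.1], [0.0, 0.0, 0.0, 1.0]]
side 47.55731093117325 331.96666392463123 241.18475680156064 -0.020184292443412917 [[0.98, -0.17, 0.11, 451.52], [-0.21, -0.84, 0.51, -185.32], [0.01, -0.52, -0.85, 783.85], [0.0, 0.0, 0.0, 1.0]]
wrist 71.22147779608805 325.0223658809289 236.7896238003019 -0.03970518662899209 [[0.41, 0.88, 0.24, 208.83], [0.91, -0.4, -0.11, 619.88], [-0.0, 0.26, -0.96, 373.42], [0.0, 0.0, 0.0, 1.0]]
{'time': 0.15, 'joints': array([-1.21120878,  0.5370192 , -0.00444286,  1.53862066,  0.0025732 ,
        1.06728543, -0.0711805 ]), 'qd': array([-8.50808213e-04,  7.81341251e-04,  2.15393729e-03, -2.01717959e-03,
       -5.87966906e-05,  1.86315603e-04, -1.59044585e-03]), 'effort': array([ 1.09314020e-03, -5.83779395e+01,  1.04953017e+00, -2.59353876e+01,
        1.24633321e-02,  6.42543906e-03, -1.81741240e-05]), 'position': array([268.27671346, 591.5342681 , 230.60670233]), 'orientation': array([ 2.11249312e-01,  9.77431986e-01, -6.55332375e-04, -1.03900767e-04]), 'ft_force': array([ 0.10005325, -0.02305037, -0.15163402]), 'moment': array([0.00451213, 0.0204767 , 0.03529271]), 'grip_force': 0.0, 'width': 85.31416991643786}
```

View pics/scene0.png

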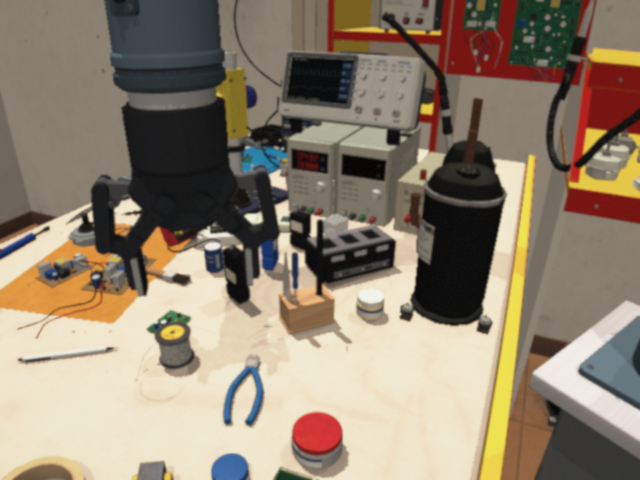

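View pics/side0.png

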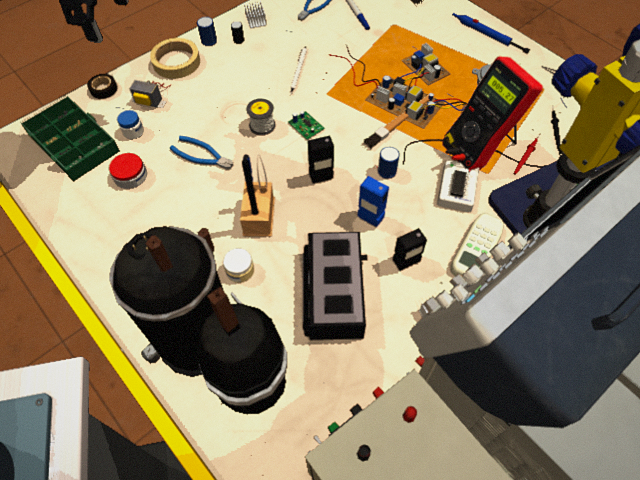

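Scene: the black tall-looking pack stands near the blue one (about 237,275). In the side view the charger is at (335,285), the stand with its black stick at (252,190), the black packs at (320,160) and (410,248), and the blue look-alike at (373,200).

```bash
python3 - <<'E'
from h import *
z=np.load("side0.npz"); c=arm.calibration("side"); P=cloud(z["d"],c,z["T"]); im=z["im"]
cv2.imwrite("pics/sidecrop.png",cv2.resize(im[120:360,200:460,::-1],(780,720),interpolation=cv2.INTER_CUBIC)[:600])
def top(name,box,zr,rect=True):
    u0,v0,u1,v1=box; Q=P[v0:v1,u0:u1].reshape(-1,3); Q=Q[np.isfinite(Q[:,0])]
    A=Q[(Q[:,2]>zr[0])&(Q[:,2]<zr[1])]
    if len(A)<4: print(name,"few",len(A)); return
    r=cv2.minAreaRect(A[:,:2].astype(np.float32)); print(name,len(A),"med",np.median(A,0).round(1),"rect",np.round(r[0],1),np.round(r[1],1),round(r[2],1),"maxz",np.percentile(Q[:,2],99).round(1))
top("table",(270,60,300,90),(-20,20))
top("charger",(295,225,380,345),(56,70))
top("packA",(300,130,340,190),(70,110)); top("packA top",(300,130,340,150),(90,104))
top("packB",(390,225,430,275),(60,110));top("blue",(355,170,392,230),(60,120))
top("stand",(232,170,280,245),(42,54))
top("stick",(240,150,258,215),(90,190)); top("sticktop",(240,150,258,215),(165,190))
top("jar",(220,245,258,285),(25,45))
# charger colour: gray top outline & dark flaps by rays
print(im[240:335:6,336].tolist())
g=im[225:345,295:380].astype(int).sum(2)
E
```

```text
table 894 med [542.2 693.9   0.9] rect [541.6 694.4] [96.7 61.8] 80.1 maxz 11.3
charger 5017 med [538.4 175.8  61.1] rect [539.2 183.2] [161.   82.1] 80.0 maxz 64.5
packA 519 med [561.5 406.5  93.7] rect [562.6 414.2] [42.2 27.4] 8.8 maxz 98.7
packA top 291 med [563.7 412.8  96.7] rect [562.3 415.7] [40.4 27.7] 4.3 maxz 99.4
packB 515 med [662.6 210.1  77.7] rect [665.1 215. ] [42.1 26. ] 15.0 maxz 80.9
blue 664 med [626.4 304.3  92.4] rect [628.5 309.8] [26.6 42.3] 45.8 maxz 98.9
stand 862 med [445.4 344.9  48.1] rect [441.6 353.1] [81.2 45. ] 77.3 maxz 150.7
stick 347 med [438.4 328.6 135.2] rect [438.5 352.9] [56.4 10.9] 87.9 maxz 178.1
sticktop 67 med [437.6 329.  174.5] rect [437.5 330.1] [9.7 9.4] 57.1 maxz 178.1
jar 630 med [398.2 251.   36.1] rect [397.9 253.7] [44.5 44.3] 71.2 maxz 39.1
[[32, 28, 24], [19, 19, 20], [19, 18, 12], [134, 120, 113], [132, 114, 112], [26, 27, 23], [25, 21, 21], [17, 20, 11], [129, 116, 112], [118, 101, 99], [18, 17, 13], [22, 17, 15], [23, 15, 18], [131, 115, 109], [15, 17, 16], [9, 6, 9]]
```

View pics/sidecrop.png

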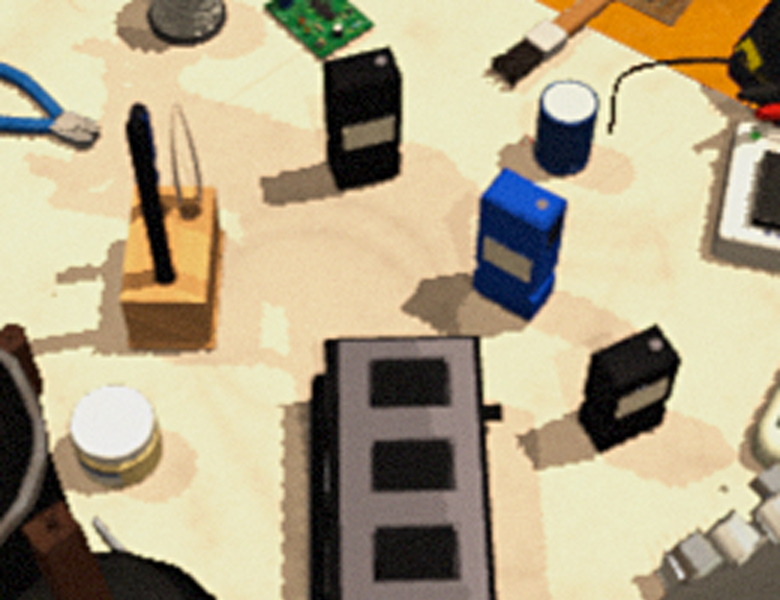

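```bash
cat > go.py <<'E'
# python3 go.py x y z yawdeg(of tool y): prints turn (units of 5deg) then shift (units of 25mm) in the turned tool frame
import sys
from h import *
x,y,z,yaw=map(float,sys.argv[1:5]); s=arm.state(); T=pose(s)
a=np.radians(yaw); cur=np.arctan2(T[1,1],T[0,1])
if np.cos(a-cur)<0: a+=np.pi
yv=np.array([np.cos(a),np.sin(a),0]); zv=np.array([0,0,-1.]); D=np.c_[np.cross(yv,zv),yv,zv]
rv=R.from_matrix(T[:3,:3].T@D).as_rotvec(degrees=True)/5
print("t",round(s["time"],2),"pos",s["position"].round(1),"turn",rv.round(2),"then shift",(D.T@(np.array([x,y,z])-s["position"])/25).round(2),"ft",s["ft_force"].round(1),"w",round(s["width"],1))
E
python3 go.py 437.5 329.5 260 -13
E
```

```text
t 0.15 pos [268.3 591.5 230.6] turn [-1.000e-02  1.000e-02  1.572e+01] then shift [-8.69  8.95 -1.18] ft [ 0.1 -0.  -0.2] w 85.3bash: E: command not found
```

```bash
python3 -m pendant '[[[0,0,-0.3],[0,0,1],0],[[0,0,-0.3],[0,0,1],0],[[0,0,-0.3],[0,0,1],0],[[0,0,-0.3],[0,0,1],0],[[0,0,0],[0,0,1],0],[[0,0,0],[0,0,1],0],[[0,0,0],[0,0,1],0],[[0,0,0],[0,0,1],0]]' 40
python3 -m pendant '[[[0,0,0],[0,0,1],0],[[0,0,0],[0,0,1],0],[[0,0,0],[0,0,1],0],[[0,0,0],[0,0,1],0],[[0,0,0],[0,0,1],0],[[0,0,0],[0,0,1],0],[[0,0,0],[0,0,1],0],[[0,0,0],[0,0,0.7],0]]'
python3 -m pendant '[[[-0.8,0.8,0],[0,0,0],0],[[-0.8,0.8,0],[0,0,0],0],[[-0.8,0.8,0],[0,0,0],0],[[-0.8,0.8,0],[0,0,0],0],[[-0.8,0.8,0],[0,0,0],0],[[-0.8,0.8,0],[0,0,0],0],[[-0.8,0.8,0],[0,0,0],0],[[-0.8,0.8,0],[0,0,0],0],[[0,0,0],[0,0,0],0]]'
python3 go.py 437.5 329.5 260 -13
python3 - <<'E'
from h import *
im,d,c,T=grab("wrist"); save("w1.png",im); np.savez("w1.npz",im=im,d=d,T=T)
P=cloud(d,c,T).reshape(-1,3); P=P[np.isfinite(P[:,0])]; N=P[np.hypot(P[:,0]-440,P[:,1]-345)<70]
for lo,hi in((42,54),(60,90),(90,120),(120,150),(150,172),(172,182)):
    A=N[(N[:,2]>lo)&(N[:,2]<hi)]
    if lo>50:A=A[np.hypot(A[:,0]-437,A[:,1]-329)<18]
    if len(A)>5: print(lo,len(A),A.mean(0).round(1),[np.round(q,1) for q in cv2.minAreaRect(A[:,:2].astype(np.float32))])
E
```

```text
time: 0.82
position: [268.3, 591.7, 261.0]
orientation: [0.535, 0.845, -0.0, 0.0]
ft_force: [0.4, -0.6, 0.1]
width: 85.2
grip_force: 0.0
time: 1.48
position: [268.2, 591.8, 260.9]
orientation: [0.783, 0.622, -0.0, 0.0]
ft_force: [-0.0, -0.8, 0.1]
width: 85.2
grip_force: 0.0
time: 2.23
position: [392.8, 394.1, 261.5]
orientation: [0.785, 0.62, -0.0, 0.002]
ft_force: [0.3, -0.3, -0.1]
width: 85.2
grip_force: 0.0
t 2.23 pos [392.8 394.1 261.5] turn [ 0.03  0.03 -0.08] then shift [-2.11  2.32  0.06] ft [ 0.3 -0.3 -0.1] w 85.2
42 2139 [442.  356.1  48. ] [array([443.3, 354.9]), array([78.5, 45.8]), np.float64(77.7)]
60 101 [437.5 337.3  75.7] [array([438. , 336.6]), array([10.8,  5.1]), np.float64(8.3)]
90 138 [437.6 337.2 105. ] [array([438. , 336.6]), array([10.6,  5. ]), np.float64(8.9)]
120 181 [437.6 337.  135.6] [array([438.4, 336.4]), array([10.6,  5.8]), np.float64(1.3)]
150 171 [437.8 337.  161.6] [array([438.6, 336. ]), array([10.6,  5.4]), np.float64(1.2)]
172 160 [438.3 334.7 176.7] [array([438.6, 333.8]), array([9.6, 9.2]), np.float64(71.9)]
```

View pics/w1.png

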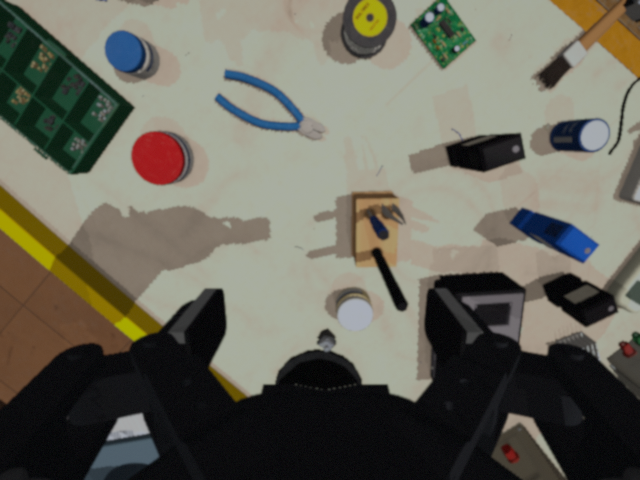

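The wrist view shows the stick from about (377,255) to its top (402,303), the stand at (378,230) and nothing under the fingers' path.

```bash
python3 -m pendant '[[[-0.7,0.7,0.5],[0,0,0],0],[[-0.7,0.75,0.5],[0,0,0],0],[[-0.6,0.75,0.5],[0,0,0],0],[[0,0,0.5],[0,0,-0.08],0],[[0,0,0.4],[0,0,0],0],[[0,0,0],[0,0,0],0],[[0,0,0],[0,0,0],0]]'
python3 go.py 438.3 333 200 -13
python3 - <<'E'
from h import *
im,d,c,T=grab("wrist"); save("w2.png",im)
P=cloud(d,c,T).reshape(-1,3); P=P[np.isfinite(P[:,0])]; N=P[np.hypot(P[:,0]-440,P[:,1]-345)<70]
for lo,hi in((42,54),(55,80),(80,100),(100,120),(120,150),(150,172),(172,182)):
    A=N[(N[:,2]>lo)&(N[:,2]<hi)]
    if lo>50:A=A[np.hypot(A[:,0]-437,A[:,1]-333)<14]
    if len(A)>5: print(lo,len(A),A.mean(0).round(1),[np.round(q,1) for q in cv2.minAreaRect(A[:,:2].astype(np.float32))])
E
```

```text
time: 2.87
position: [430.0, 340.6, 200.9]
orientation: [0.779, 0.627, -0.001, -0.0]
ft_force: [0.6, 0.4, 0.2]
width: 85.7
grip_force: 0.0
t 2.87 pos [430.  340.6 200.9] turn [-0.01  0.01  0.13] then shift [-0.22  0.39  0.03] ft [0.6 0.4 0.2] w 85.7
42 3582 [444.1 355.7  48.2] [array([443.9, 354.5]), array([79. , 45.8]), np.float64(78.1)]
55 87 [439.5 337.   67.8] [array([439.4, 336. ]), array([ 5.8, 10.8]), np.float64(86.7)]
80 92 [439.8 337.2  91. ] [array([440. , 336.3]), array([ 4.8, 10.3]), np.float64(80.8)]
100 112 [439.5 336.9 110.5] [array([439.4, 335.8]), array([ 5.8, 10.7]), np.float64(87.4)]
120 227 [439.7 337.  135.9] [array([439.4, 336. ]), array([ 5.9, 10.8]), np.float64(86.9)]
150 240 [439.6 336.9 161.3] [array([439.3, 335.7]), array([ 5.7, 10.8]), np.float64(88.4)]
172 279 [439.2 334.6 176.8] [array([439.1, 334.2]), array([8.9, 9.8]), np.float64(84.7)]
```

View pics/w2.png

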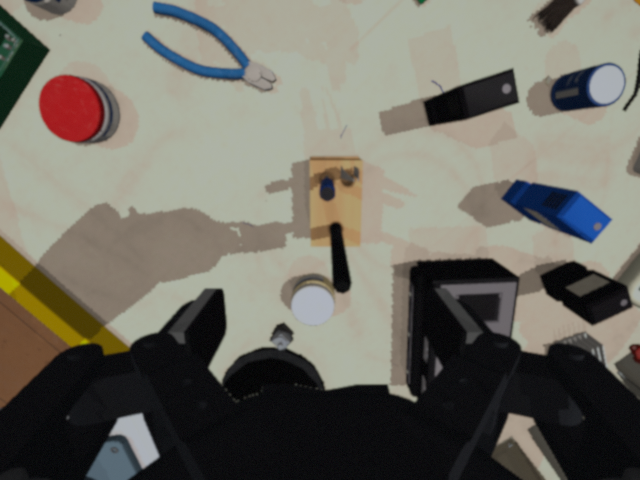

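Near view: stick from (335,230) to its top (343,285), standing almost vertical; its top centre measures (439.2,334.3,177), as it should.

```bash
python3 go.py 439.2 334 132 -12; python3 -m pendant '[[[-0.1,0.17,0],[0,0,0],0],[[-0.1,0.17,0],[0,0,0],0],[[0,0,0],[0,0,0],0],[[0,0,0],[0,0,0],0]]'
python3 go.py 439.2 334 132 -12;
```

```text
t 2.92 pos [430.4 340.7 201.5] turn [-0.   -0.   -0.07] then shift [-0.19  0.4   2.78] ft [ 0.1 -0.2 -0.2] w 85.4
time: 3.25
position: [438.9, 332.4, 201.8]
orientation: [0.78, 0.626, 0.0, 0.0]
ft_force: [0.1, -0.8, 0.7]
width: 85.1
grip_force: 0.0
t 3.25 pos [438.9 332.4 201.8] turn [ 0.01 -0.01 -0.11] then shift [ 0.07 -0.    2.79] ft [ 0.1 -0.8  0.7] w 85.1
```

```bash
python3 -m pendant '[[[0.06,0,0.5],[0,0,0],0],[[0,0,0.5],[0,0,0],0],[[0,0,0.5],[0,0,0],0],[[0,0,0.5],[0,0,0],0],[[0,0,0.5],[0,0,0],0],[[0,0,0.28],[0,0,0],0],[[0,0,0],[0,0,0],0],[[0,0,0],[0,0,0],0]]'
python3 go.py 439.2 334 132 -12;
python3 -m pendant '[[[0,0,0],[0,0,0],0.5],[[0,0,0],[0,0,0],0.7],[[0,0,0],[0,0,0],0.85],[[0,0,0],[0,0,0],1],[[0,0,0],[0,0,0],1],[[0,0,0],[0,0,0],1],[[0,0,0],[0,0,0],1],[[0,0,0],[0,0,0],1],[[0,0,0],[0,0,0],1]]' 40;python3 go.py 439.2 334 132 -12
```

```text
time: 3.92
position: [438.5, 333.9, 131.4]
orientation: [0.78, 0.626, -0.0, 0.0]
ft_force: [0.1, 0.9, -0.4]
width: 85.5
grip_force: 0.0
t 3.92 pos [438.5 333.9 131.4] turn [-0.    0.01 -0.1 ] then shift [ 0.01  0.03 -0.03] ft [ 0.1  0.9 -0.4] w 85.5
time: 4.67
position: [438.7, 334.2, 132.0]
orientation: [0.78, 0.626, 0.0, -0.0]
ft_force: [0.0, -0.1, 2.6]
width: 9.4
grip_force: 38.9
t 4.67 pos [438.7 334.2 132. ] turn [-0.  -0.  -0.1] then shift [-0.    0.02 -0.  ] ft [ 0.  -0.1  2.6] w 9.4
```

```bash
python3 -m pendant '[[[0,0,-0.3],[0,0,0],1],[[0,0,-0.5],[0,0,0],1],[[0,0,-0.6],[0,0,0],1],[[0,0,-0.6],[0,0,0],1],[[0,0,-0.6],[0,0,0],1],[[0,0,-0.6],[0,0,0],1],[[0,0,-0.6],[0,0,0],1],[[0,0,-0.6],[0,0,0],1],[[0,0,-0.4],[0,0,0],1],[[0,0,0],[0,0,0],1]]'
python3 go.py 535 150 260 -12
```

```text
time: 5.5
position: [439.9, 334.7, 254.1]
orientation: [0.78, 0.626, 0.002, -0.0]
ft_force: [0.3, -0.4, -0.3]
width: 9.6
grip_force: 39.0
t 5.5 pos [439.9 334.7 254.1] turn [ 0.03 -0.04 -0.1 ] then shift [-6.43  5.26 -0.24] ft [ 0.3 -0.4 -0.3] w 9.6
```

```bash
python3 -m pendant '[[[-0.4,0.33,0],[0,0,0],1],[[-0.7,0.57,0],[0,0,0],1],[[-0.8,0.65,0],[0,0,0],1],[[-0.8,0.65,0],[0,0,0],1],[[-0.8,0.65,0],[0,0,0],1],[[-0.8,0.65,0],[0,0,0],1],[[-0.8,0.65,0],[0,0,0],1],[[-0.7,0.57,0],[0,0,0],1],[[-0.5,0.41,0],[0,0,0],1],[[-0.1,0.12,0],[0,0,0],1]]'
python3 -m pendant '[[[0,0,0],[0,0,0],1],[[0,0,0],[0,0,0],1],[[0,0,0],[0,0,0],1]]'
cat > chg.py <<'E'
from h import *
import sys
im,d,c,T=grab("wrist"); save(sys.argv[1],im); print("TCP",arm.state()["position"].round(1))
P=cloud(d,c,T); top=(abs(P[...,2]-61)<5)&(np.hypot(P[...,0]-539,P[...,1]-183)<105)
g=im.astype(int).max(2); 
m=(top&(g<60)).astype(np.uint8); m=cv2.morphologyEx(m,cv2.MORPH_OPEN,np.ones((3,3)))
A=P[top]; print("top",A.mean(0).round(1),[np.round(q,1) for q in cv2.minAreaRect(A[:,:2].astype(np.float32))])
gm=(top&(g>75)).astype(np.uint8); Gq=plane(c,T,np.argwhere(gm)[:,::-1],62)
print("grey",[np.round(q,1) for q in cv2.minAreaRect(Gq[:,:2].astype(np.float32))])
cs,_=cv2.findContours(m,cv2.RETR_EXTERNAL,cv2.CHAIN_APPROX_NONE)
for k in cs:
    if cv2.contourArea(k)<150: continue
    q=plane(c,T,k[:,0],62)[:,:2].astype(np.float32); r=cv2.minAreaRect(q)
    print("dark",cv2.boundingRect(k),cv2.contourArea(k),[np.round(v,1) for v in r])
E
python3 chg.py w3.png
```

```text
time: 6.33
position: [532.9, 144.4, 250.9]
orientation: [0.782, 0.624, -0.001, 0.001]
ft_force: [-0.3, -0.8, -1.0]
width: 9.3
grip_force: 39.0
time: 6.58
position: [531.5, 150.8, 251.3]
orientation: [0.779, 0.627, -0.0, -0.0]
ft_force: [0.2, 0.5, -1.1]
width: 9.4
grip_force: 39.0
TCP [531.5 150.8 251.5]
top [543.5 191.2  61.2] [array([541.6, 184.7]), array([158.5,  81.7]), np.float64(80.0)]
grey [array([541.5, 184.9]), array([156.7,  80.8]), np.float64(79.9)]
dark (314, 212, 36, 25) 693.0 [array([536.7, 139.2]), array([25.1, 35.9]), np.float64(77.7)]
dark (311, 164, 38, 28) 917.5 [array([544.7, 185.7]), array([26.2, 35.9]), np.float64(79.8)]
dark (309, 112, 39, 30) 1017.5 [array([553.1, 233.1]), array([26.3, 36. ]), np.float64(80.0)]
dark (283, 106, 11, 109) 387.0 [array([508.4, 208.8]), array([103.1,   4.6]), np.float64(79.9)]
```

View pics/w3.png

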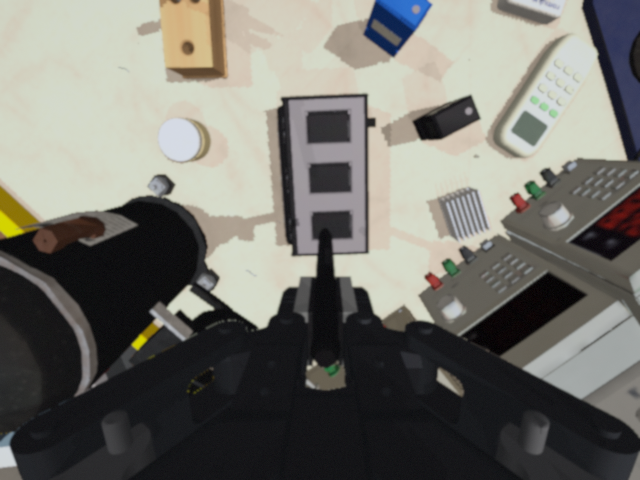

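The three flaps sit at (329,127), (329,177) and (331,224); the stick hangs from the pads with its tip at about (325,232), pointing at the right bay. I'll check the flap edges along x, and the stick's tip.

```bash
python3 - <<'E'
from h import *
im,d,c,T=grab("wrist"); P=cloud(d,c,T); f=K(c)
ex=np.array([np.cos(np.radians(-10)),np.sin(np.radians(-10)),0]); ey=np.array([-ex[1],ex[0],0]); C=np.array([541.5,184.9,62])
def proj(p):
    q=(p-T[:3,3])@T[:3,:3]; q=q[:,:2]/q[:,2:]; return q*(1+c["k1"]*(q**2).sum(1,keepdims=True))*f+[c["cx"],c["cy"]]
for y0 in(0,48):
  xs=np.arange(-46,48,2.); uv=proj(C+xs[:,None]*ex+y0*ey)
  g=im.mean(2).astype(np.float32); v=cv2.remap(g,uv[:,0].astype(np.float32),uv[:,1].astype(np.float32),1).ravel()
  z=[P[int(round(b)),int(round(a)),2] for a,b in uv]
  print([(int(x),int(w),int(k) if k==k else None) for x,w,k in zip(xs,v,z)])
ys=np.arange(-82,84,2.); uv=proj(C+ys[:,None]*ey+6*ex); v=cv2.remap(g,uv[:,0].astype(np.float32),uv[:,1].astype(np.float32),1).ravel()
print([(int(x),int(w)) for x,w in zip(ys,v)])
Q=P.reshape(-1,3); Q=Q[np.isfinite(Q[:,0])]; s=arm.state()["position"]
N=Q[(np.hypot(Q[:,0]-s[0],Q[:,1]-s[1])<25)]
for lo in range(115,260,15):
    A=N[(N[:,2]>lo)&(N[:,2]<lo+15)]
    if len(A): print(lo,len(A),(A.mean(0)-s).round(1))
E
```

```text
[(-46, 132, 0), (-44, 64, 30), (-42, 28, 32), (-40, 43, 34), (-38, 40, 59), (-36, 42, 61), (-34, 78, 58), (-32, 146, 62), (-30, 156, 62), (-28, 156, 62), (-26, 157, 62), (-24, 157, 63), (-22, 157, 62), (-20, 153, 62), (-18, 120, 61), (-16, 61, 40), (-14, 47, 58), (-12, 46, 61), (-10, 47, 58), (-8, 46, 60), (-6, 46, 58), (-4, 46, 60), (-2, 47, 58), (0, 47, 60), (2, 46, 58), (4, 47, 59), (6, 47, 60), (8, 48, 59), (10, 48, 59), (12, 49, 58), (14, 48, 59), (16, 48, 60), (18, 48, 59), (20, 54, 59), (22, 76, 49), (24, 114, 60), (26, 153, 62), (28, 158, 62), (30, 158, 60), (32, 158, 62), (34, 158, 61), (36, 147, 61), (38, 79, 58), (40, 102, 59), (42, 184, 1), (44, 200, 0), (46, 200, 0)]
[(-46, 136, 0), (-44, 67, 30), (-42, 27, 32), (-40, 29, 34), (-38, 34, 59), (-36, 45, 60), (-34, 70, 58), (-32, 142, 62), (-30, 157, 62), (-28, 154, 62), (-26, 149, 62), (-24, 149, 62), (-22, 149, 62), (-20, 146, 64), (-18, 119, 61), (-16, 59, 29), (-14, 47, 60), (-12, 50, 59), (-10, 49, 58), (-8, 49, 59), (-6, 49, 59), (-4, 49, 61), (-2, 50, 59), (0, 50, 61), (2, 50, 60), (4, 50, 60), (6, 50, 61), (8, 50, 5
[... 751 characters left out ...]
47), (2, 46), (4, 48), (6, 48), (8, 48), (10, 49), (12, 45), (14, 47), (16, 109), (18, 153), (20, 158), (22, 158), (24, 158), (26, 157), (28, 158), (30, 157), (32, 155), (34, 123), (36, 62), (38, 50), (40, 51), (42, 49), (44, 50), (46, 49), (48, 50), (50, 50), (52, 51), (54, 52), (56, 51), (58, 51), (60, 45), (62, 46), (64, 117), (66, 156), (68, 159), (70, 159), (72, 159), (74, 130), (76, 61), (78, 152), (80, 199), (82, 201)]
115 2 [   1.     1.8 -122.5]
130 32 [   1.7    2.8 -111.3]
145 66 [  2.2   2.8 -98.5]
160 84 [  1.8   2.8 -83.8]
175 91 [  2.1   2.8 -69.5]
190 126 [  1.9   3.  -54.5]
205 172 [  1.8   2.9 -38.9]
220 193 [  2.2   2.8 -23.8]
235 229 [ 2.2  3.  -9. ]
250 786 [2.9 7.  8. ]
```

```bash
python3 go.py 535.3 136.6 190 -12; python3 -m pendant '[[[0.2,0.2,0.3],[0,0,0],1],[[0.24,0.09,0.4],[0,0,0],1],[[0,0,0.4],[0,0,0],1],[[0,0,0.4],[0,0,0],1],[[0,0,0.4],[0,0,0],1],[[0,0,0.3],[0,0,0],1],[[0,0,0.2],[0,0,0],1],[[0,0,0],[0,0,0],1],[[0,0,0],[0,0,0],1]]' 25; python3 go.py 535.3 136.6 160 -12
```

```text
t 6.68 pos [531.7 150.7 251.6] turn [-0.01 -0.   -0.07] then shift [-0.52  0.26  2.46] ft [-0.4  1.3 -0.3] w 8.9
time: 7.43
position: [541.7, 158.4, 191.7]
orientation: [0.78, 0.626, -0.0, 0.0]
ft_force: [-0.9, -0.3, -0.3]
width: 9.1
grip_force: 39.0
t 7.43 pos [541.7 158.4 191.7] turn [-0.   0.  -0.1] then shift [-0.91 -0.07  1.27] ft [-0.9 -0.3 -0.3] w 9.1
```

```bash
python3 -m pendant '[[[-0.4,-0.03,0],[0,0,0],1],[[-0.4,-0.03,0],[0,0,0],1],[[-0.11,0,0],[0,0,0],1],[[0,0,0],[0,0,0],1],[[0,0,0],[0,0,0],1],[[0,0,0.2],[0,0,0],1],[[0,0,0.2],[0,0,0],1],[[0,0,0.2],[0,0,0],1],[[0,0,0.2],[0,0,0],1]]' 25; python3 -m pendant '[[[0,0,0.2],[0,0,0],1],[[0,0,0.1],[0,0,0],1],[[0,0,0.1],[0,0,0],1],[[0,0,0],[0,0,0],1],[[0,0,0],[0,0,0],1]]'; python3 go.py 535.3 136.6 155 -12
```

```text
time: 8.18
position: [535.1, 136.9, 171.0]
orientation: [0.78, 0.626, -0.0, -0.0]
ft_force: [-0.4, 0.6, 0.5]
width: 9.1
grip_force: 39.0
time: 8.6
position: [535.3, 136.6, 161.7]
orientation: [0.78, 0.626, -0.0, 0.0]
ft_force: [-0.3, 0.8, 0.1]
width: 9.2
grip_force: 39.0
t 8.6 pos [535.3 136.6 161.7] turn [-0.   0.  -0.1] then shift [-0.   -0.    0.27] ft [-0.3  0.8  0.1] w 9.2
```

Tip about 24 mm below the mouth with hardly any force, so it is through the flap.

```bash
python3 -m pendant '[[[0,0,0.04],[0,0,0],1],[[0,0,0.04],[0,0,0],1],[[0,0,0.04],[0,0,0],1],[[0,0,0.04],[0,0,0],1],[[0,0,0],[0,0,0],1]]'; python3 -m pendant '[[[0,0,0.04],[0,0,0],1],[[0,0,0],[0,0,0],1]]'
```

```text
time: 9.02
position: [535.2, 136.6, 157.6]
orientation: [0.78, 0.626, -0.0, -0.0]
ft_force: [0.4, -0.2, -1.0]
width: 9.1
grip_force: 39.0
time: 9.18
position: [535.6, 136.8, 157.0]
orientation: [0.78, 0.626, 0.0, 0.0]
ft_force: [-0.7, -0.5, 1.1]
width: 9.1
grip_force: 39.2
```

```bash
python3 -m pendant '[[[0,0,0.04],[0,0,0],1],[[0,0,0],[0,0,0],1]]'
```

```text
time: 9.35
position: [536.1, 136.9, 156.8]
orientation: [0.78, 0.626, 0.001, 0.0]
ft_force: [-1.1, 0.1, 8.8]
width: 9.2
grip_force: 40.1
```

Hard contact at the 29 mm depth: a spacer in the right bay. Up and over to the middle bay.

```bash
python3 -m pendant '[[[0,0,-0.2],[0,0,0],1],[[0,0,-0.4],[0,0,0],1],[[0,0,-0.5],[0,0,0],1],[[0,0,-0.5],[0,0,0],1],[[0,0,-0.2],[0,0,0],1],[[0,0,0],[0,0,0],1],[[0,0,0],[0,0,0],1]]';python3 go.py 543.7 183.9 165 -12
```

```text
time: 9.93
position: [535.3, 136.8, 200.9]
orientation: [0.78, 0.626, 0.0, 0.0]
ft_force: [1.1, -0.5, -0.4]
width: 9.2
grip_force: 39.0
t 9.93 pos [535.3 136.8 200.9] turn [ 0.  -0.  -0.1] then shift [ 1.91 -0.06  1.44] ft [ 1.1 -0.5 -0.4] w 9.2
```

```bash
python3 -m pendant '[[[0.5,-0.06,0],[0,0,0],1],[[0.7,0,0],[0,0,0],1],[[0.6,0,0],[0,0,0],1],[[0.11,0,0],[0,0,0],1],[[0,0,0],[0,0,0],1],[[0,0,0.4],[0,0,0],1],[[0,0,0.4],[0,0,0],1],[[0,0,0.3],[0,0,0],1],[[0,0,0.2],[0,0,0],1],[[0,0,0.2],[0,0,0],1]]'; python3 -m pendant '[[[0,0,0.1],[0,0,0],1],[[0,0,0.08],[0,0,0],1],[[0,0,0],[0,0,0],1],[[0,0,0],[0,0,0],1]]';python3 go.py 543.7 183.9 157 -12
```

```text
time: 10.77
position: [543.8, 182.9, 162.2]
orientation: [0.78, 0.626, -0.001, -0.0]
ft_force: [-0.1, 0.1, -0.4]
width: 9.4
grip_force: 39.0
time: 11.1
position: [544.3, 183.6, 158.9]
orientation: [0.78, 0.626, 0.0, 0.0]
ft_force: [-0.3, 0.7, 0.3]
width: 9.2
grip_force: 39.0
t 11.1 pos [544.3 183.6 158.9] turn [ 0.  -0.  -0.1] then shift [ 0.01 -0.03  0.08] ft [-0.3  0.7  0.3] w 9.2
```

```bash
python3 -m pendant '[[[0,0,0.04],[0,0,0],1],[[0,0,0],[0,0,0],1]]';python3 -m pendant '[[[0,0,0.04],[0,0,0],1],[[0,0,0],[0,0,0],1]]'
```

```text
time: 11.27
position: [544.3, 183.8, 158.0]
orientation: [0.78, 0.626, 0.0, 0.0]
ft_force: [-1.2, 0.9, -1.3]
width: 9.0
grip_force: 39.0
time: 11.43
position: [544.2, 183.7, 156.8]
orientation: [0.78, 0.626, 0.0, 0.0]
ft_force: [-0.5, -0.4, -0.5]
width: 8.9
grip_force: 39.0
```

```bash
python3 -m pendant '[[[0,0,0.03],[0,0,0],1],[[0,0,0],[0,0,0],1]]'
```

```text
time: 11.6
position: [544.2, 183.6, 156.0]
orientation: [0.78, 0.626, -0.0, 0.0]
ft_force: [-1.0, -0.7, 0.4]
width: 9.8
grip_force: 39.0
```

```bash
python3 -m pendant '[[[0,0,0.04],[0,0,0],1],[[0,0,0],[0,0,0],1]]'
```

```text
time: 11.77
position: [544.1, 183.6, 154.9]
orientation: [0.78, 0.626, -0.0, -0.0]
ft_force: [-0.7, 0.6, -1.2]
width: 9.3
grip_force: 39.0
```

```bash
python3 -m pendant '[[[0,0,0.06],[0,0,0],1],[[0,0,0],[0,0,0],1]]';python3 -m pendant '[[[0,0,0.06],[0,0,0],1],[[0,0,0],[0,0,0],1]]'
```

```text
time: 11.93
position: [544.1, 183.6, 153.3]
orientation: [0.78, 0.626, -0.0, -0.0]
ft_force: [0.6, 0.5, -0.1]
width: 9.2
grip_force: 39.0
time: 12.1
position: [544.0, 183.6, 151.8]
orientation: [0.78, 0.626, -0.0, -0.0]
ft_force: [-0.1, 0.1, -0.4]
width: 9.2
grip_force: 39.0
```

```bash
python3 -m pendant '[[[0,0,0.08],[0,0,0],1],[[0,0,0.08],[0,0,0],1],[[0,0,0.08],[0,0,0],1],[[0,0,0.08],[0,0,0],1],[[0,0,0],[0,0,0],1]]'
```

```text
time: 12.52
position: [543.9, 183.5, 143.5]
orientation: [0.78, 0.626, -0.0, -0.0]
ft_force: [-0.5, -0.1, -0.8]
width: 9.6
grip_force: 39.0
```

Middle bay is clear. Press gently on the contacts.

```bash
python3 -m pendant '[[[0,0,0.06],[0,0,0],1],[[0,0,0.06],[0,0,0],1],[[0,0,0],[0,0,0],1]]';python3 -m pendant '[[[0,0,0.04],[0,0,0],1],[[0,0,0],[0,0,0],1],[[0,0,0],[0,0,0],1],[[0,0,0],[0,0,0],1]]';
```

```text
time: 12.77
position: [544.2, 183.6, 140.9]
orientation: [0.78, 0.626, -0.0, 0.0]
ft_force: [0.6, 1.0, 0.3]
width: 9.1
grip_force: 39.0
time: 13.1
position: [544.3, 183.6, 140.1]
orientation: [0.78, 0.626, 0.0, 0.0]
ft_force: [0.1, -0.0, 0.4]
width: 9.1
grip_force: 39.1
```

```bash
python3 -m pendant '[[[0,0,0.05],[0,0,0],1],[[0,0,0],[0,0,0],1],[[0,0,0],[0,0,0],1]]';for i in 1 2 3; do python3 -m pendant '[[[0,0,0],[0,0,0],1]]' | grep ft; done
```

```text
time: 13.35
position: [544.3, 183.7, 138.9]
orientation: [0.78, 0.626, 0.0, 0.0]
ft_force: [0.3, 0.2, 1.9]
width: 9.4
grip_force: 39.2
ft_force: [0.3, 0.2, 2.1]
ft_force: [-0.6, -0.6, 1.0]
ft_force: [-0.0, -0.2, 0.9]
```

```bash
python3 -m pendant '[[[0,0,-0.2],[0,0,0],1],[[0,0,-0.4],[0,0,0],1],[[0,0,-0.6],[0,0,0],1],[[0,0,-0.6],[0,0,0],1],[[0,0,-0.6],[0,0,0],1],[[0,0,-0.6],[0,0,0],1],[[0,0,-0.6],[0,0,0],1],[[0,0,-0.6],[0,0,0],1],[[0,0,-0.3],[0,0,0],1],[[0,0,0],[0,0,0],1]]';python3 go.py 438.7 334.2 200 -12.5
```

```text
time: 14.43
position: [545.3, 183.9, 253.5]
orientation: [0.78, 0.626, 0.002, 0.0]
ft_force: [0.0, 0.2, 0.3]
width: 9.2
grip_force: 39.0
t 14.43 pos [545.3 183.9 253.5] turn [ 0.03 -0.03 -0.  ] then shift [ 4.95 -5.46  2.14] ft [0.  0.2 0.3] w 9.2
```

```bash
python3 -m pendant '[[[0.3,-0.33,0],[0,0,0],1],[[0.55,-0.6,0],[0,0,0],1],[[0.65,-0.72,0],[0,0,0],1],[[0.65,-0.72,0],[0,0,0],1],[[0.65,-0.72,0],[0,0,0],1],[[0.65,-0.72,0],[0,0,0],1],[[0.65,-0.72,0],[0,0,0],1],[[0.5,-0.55,0],[0,0,0],1],[[0.3,-0.33,0],[0,0,0],1],[[0.05,-0.05,0],[0,0,0],1]]';python3 -m pendant '[[[0,0,0],[0,0,0],1],[[0,0,0],[0,0,0],1],[[0,0,0],[0,0,0],1]]';python3 go.py 438.7 334.2 180 -12.5
```

```text
time: 15.27
position: [435.1, 336.3, 250.3]
orientation: [0.778, 0.628, -0.001, -0.001]
ft_force: [-0.3, 0.0, -0.5]
width: 9.5
grip_force: 39.0
time: 15.52
position: [438.6, 332.5, 251.2]
orientation: [0.781, 0.625, -0.0, 0.0]
ft_force: [0.4, -0.1, -0.3]
width: 9.1
grip_force: 39.0
t 15.52 pos [438.6 332.5 251.2] turn [ 0.01  0.01 -0.03] then shift [ 0.07 -0.01  2.85] ft [ 0.4 -0.1 -0.3] w 9.1
```

```bash
python3 -m pendant '[[[0.07,-0.01,0.2],[0,0,0],1],[[0,0,0.5],[0,0,0],1],[[0,0,0.6],[0,0,0],1],[[0,0,0.6],[0,0,0],1],[[0,0,0.5],[0,0,0],1],[[0,0,0.3],[0,0,0],1],[[0,0,0.2],[0,0,0],1],[[0,0,0],[0,0,0],1],[[0,0,0],[0,0,0],1]]';python3 go.py 438.7 334.2 165 -12.5
```

```text
time: 16.27
position: [438.2, 335.7, 179.0]
orientation: [0.78, 0.626, 0.0, 0.0]
ft_force: [0.4, -0.7, 0.8]
width: 9.1
grip_force: 39.0
t 16.27 pos [438.2 335.7 179. ] turn [ 0. -0. -0.] then shift [-0.05  0.03  0.56] ft [ 0.4 -0.7  0.8] w 9.1
```

```bash
python3 -m pendant '[[[-0.05,0.02,0],[0,0,0],1],[[0,0,0.15],[0,0,0],1],[[0,0,0.15],[0,0,0],1],[[0,0,0.15],[0,0,0],1],[[0,0,0.15],[0,0,0],1],[[0,0,0],[0,0,0],1]]';python3 go.py 438.7 334.2 133 -12.5
```

```text
time: 16.77
position: [437.5, 334.1, 162.9]
orientation: [0.78, 0.626, -0.001, 0.0]
ft_force: [-0.4, 0.3, 0.5]
width: 9.3
grip_force: 39.0
t 16.77 pos [437.5 334.1 162.9] turn [-0.01  0.01  0.  ] then shift [0.01 0.04 1.2 ] ft [-0.4  0.3  0.5] w 9.3
```

Tip is 9 mm into the hole with no force.

```bash
python3 -m pendant '[[[0,0.04,0.2],[0,0,0],1],[[0,0,0.2],[0,0,0],1],[[0,0,0.2],[0,0,0],1],[[0,0,0.2],[0,0,0],1],[[0,0,0.2],[0,0,0],1],[[0,0,0.1],[0,0,0],1],[[0,0,0],[0,0,0],1],[[0,0,0],[0,0,0],1]]';python3 go.py 438.7 334.2 133 -12.5
```

```text
time: 17.43
position: [439.0, 334.1, 136.1]
orientation: [0.78, 0.626, -0.0, 0.0]
ft_force: [0.3, 0.5, -0.1]
width: 9.4
grip_force: 38.9
t 17.43 pos [439.  334.1 136.1] turn [-0.  0. -0.] then shift [ 0.   -0.01  0.12] ft [ 0.3  0.5 -0.1] w 9.4
```

```bash
python3 -m pendant '[[[0,0,0.08],[0,0,0],1],[[0,0,0],[0,0,0],1],[[0,0,0],[0,0,0],0.5],[[0,0,0],[0,0,0],0],[[0,0,0],[0,0,0],0],[[0,0,0],[0,0,0],0],[[0,0,0],[0,0,0],0],[[0,0,0],[0,0,0],0]]';python3 -m pendant '[[[0,0,-0.4],[0,0,0],0],[[0,0,-0.7],[0,0,0],0],[[0,0,-0.8],[0,0,0],0],[[0,0,-0.8],[0,0,0],0],[[0,0,-0.8],[0,0,0],0],[[0,0,-0.8],[0,0,0],0],[[0,0,-0.5],[0,0,0],0],[[0,0,0],[0,0,0],0],[[0,0,0],[0,0,0],0]]';python3 go.py 510 415 245 97
python3 - <<'E'
from h import *
im,d,c,T=grab("wrist"); print(arm.state()["joints"].round(2))
P=cloud(d,c,T).reshape(-1,3); P=P[np.isfinite(P[:,0])]
for n,cx,cy,lo,hi,r in(("stick top",438,334,165,185,20),("stick low",438,334,80,110,20),("pack",562,413,90,104,40)):
    A=P[(P[:,2]>lo)&(P[:,2]<hi)&(np.hypot(P[:,0]-cx,P[:,1]-cy)<r)]
    if len(A)>5: print(n,len(A),A.mean(0).round(1),np.percentile(A[:,2],95).round(1),[np.round(q,1) for q in cv2.minAreaRect(A[:,:2].astype(np.float32))])
E
```

```text
time: 18.1
position: [439.1, 334.2, 134.4]
orientation: [0.78, 0.626, 0.0, 0.0]
ft_force: [0.6, 0.8, -0.5]
width: 80.3
grip_force: 0.0
time: 18.85
position: [439.3, 334.4, 255.1]
orientation: [0.78, 0.626, 0.001, -0.0]
ft_force: [-0.4, -0.2, 0.1]
width: 85.2
grip_force: 0.0
t 18.85 pos [439.3 334.4 255.1] turn [-0.   -0.02 14.1 ] then shift [ 3.2  -2.85  0.41] ft [-0.4 -0.2  0.1] w 85.2
[-1.05  0.36  0.4   1.8  -0.16  1.02 -0.8 ]
stick top 212 [440.6 334.7 175.5] 179.0 [array([440.5, 333.7]), array([ 9.4, 10.1]), np.float64(56.1)]
stick low 82 [440.6 337.   95.4] 109.0 [array([440.1, 336.1]), array([ 5.1, 10.7]), np.float64(89.9)]
pack 1402 [563.7 416.5  96.7] 98.3 [array([565. , 416.6]), array([40.5, 24.4]), np.float64(6.6)]
```

Stick stands back in its hole (top at 178), and the pack top measures 40.5 x 24.4 at z 97. Now turn the hand to the pack.

```bash
python3 -m pendant '[[[0,0,0],[0,0,-1],0],[[0,0,0],[0,0,-1],0],[[0,0,0],[0,0,-1],0],[[0,0,0],[0,0,-1],0],[[0,0,0],[0,0,-1],0],[[0,0,0],[0,0,-1],0],[[0,0,0],[0,0,-1],0],[[0,0,0],[0,0,-1],0]]' 40 >/dev/null
python3 -m pendant '[[[0,0,0],[0,0,-1],0],[[0,0,0],[0,0,-1],0],[[0,0,0],[0,0,-1],0],[[0,0,0],[0,0,-1],0],[[0,0,0],[0,0,-1],0],[[0,0,0],[0,0,-1],0],[[0,0,0],[0,0,-1],0],[[0,0,0],[0,0,-1],0]]'>/dev/null
python3 -m pendant '[[[0,0,0],[0,0,-1],0],[[0,0,0],[0,0,-1],0],[[0,0,0],[0,0,-1],0],[[0,0,0],[0,0,-1],0],[[0,0,0],[0,0,-1],0],[[0,0,0],[0,0,-0.8],0],[[0,0,0],[0,0,0],0],[[0,0,0],[0,0,0],0]]';python3 go.py 565 416.6 190 96.6
```

```text
time: 20.9
position: [438.6, 333.7, 253.3]
orientation: [-0.056, 0.998, -0.001, -0.001]
ft_force: [-0.3, -0.1, -1.0]
width: 85.2
grip_force: 0.0
t 20.9 pos [438.6 333.7 253.3] turn [-0.01 -0.02 -0.05] then shift [-5.4   2.71  2.53] ft [-0.3 -0.1 -1. ] w 85.2
```

```bash
python3 -m pendant '[[[-0.4,0.2,0],[0,0,0],0],[[-0.7,0.35,0],[0,0,0],0],[[-0.8,0.4,0.2],[0,0,0],0],[[-0.8,0.4,0.3],[0,0,0],0],[[-0.8,0.4,0.4],[0,0,0],0],[[-0.8,0.4,0.5],[0,0,0],0],[[-0.7,0.35,0.5],[0,0,0],0],[[-0.4,0.2,0.4],[0,0,0],0],[[0,0,0],[0,0,0],0],[[0,0,0],[0,0,0],0]]'
python3 - <<'E'
from h import *
im,d,c,T=grab("wrist"); save("w4.png",im)
P=cloud(d,c,T).reshape(-1,3); P=P[np.isfinite(P[:,0])]
A=P[(P[:,2]>92)&(P[:,2]<102)&(np.hypot(P[:,0]-565,P[:,1]-416)<32)]; r=cv2.minAreaRect(A[:,:2].astype(np.float32))
print(len(A),A.mean(0).round(1),[np.round(q,1) for q in r])
E
python3 go.py 565 416.6 61 96.6
```

```text
time: 21.73
position: [564.9, 416.1, 195.4]
orientation: [-0.056, 0.998, -0.001, -0.001]
ft_force: [-0.7, 1.1, 0.7]
width: 85.5
grip_force: 0.0
1670 [563.6 416.6  96.7] [array([564.7, 416.9]), array([40.1, 24. ]), np.float64(5.8)]
t 21.78 pos [564.9 416.2 196.5] turn [-0.01 -0.01 -0.03] then shift [-0.01  0.01  5.42] ft [-0.7  0.2  0.8] w 85.5
```

```bash
python3 -m pendant '[[[0,0,0.4],[0,0,0],0],[[0,0,0.7],[0,0,0],0],[[0,0,0.8],[0,0,0],0],[[0,0,0.8],[0,0,0],0],[[0,0,0.8],[0,0,0],0],[[0,0,0.8],[0,0,0],0],[[0,0,0.7],[0,0,0],0],[[0,0,0.4],[0,0,0],0],[[0,0,0],[0,0,0],0],[[0,0,0],[0,0,0],0]]';python3 go.py 564.7 416.9 61 96.2;python3 -m pendant '[[[0,0,0],[0,0,0],0.3],[[0,0,0],[0,0,0],0.5],[[0,0,0],[0,0,0],0.65],[[0,0,0],[0,0,0],0.7],[[0,0,0],[0,0,0],0.8],[[0,0,0],[0,0,0],1],[[0,0,0],[0,0,0],1],[[0,0,0],[0,0,0],1],[[0,0,0],[0,0,0],1]]' 80; python3 go.py 564.7 416.9 61 96.2
```

```text
time: 22.62
position: [565.4, 416.5, 62.2]
orientation: [-0.057, 0.998, -0.0, -0.0]
ft_force: [-0.7, -0.7, -0.3]
width: 85.2
grip_force: 0.0
t 22.62 pos [565.4 416.5  62.2] turn [-0.   -0.    0.06] then shift [0.03 0.02 0.05] ft [-0.7 -0.7 -0.3] w 85.2
time: 23.37
position: [566.1, 416.8, 62.5]
orientation: [-0.057, 0.998, 0.0, 0.001]
ft_force: [0.2, 0.1, 4.8]
width: 23.0
grip_force: 79.0
t 23.37 pos [566.1 416.8  62.5] turn [0.01 0.01 0.06] then shift [0.06 0.01 0.06] ft [0.2 0.1 4.8] w 23.0
```

```bash
python3 -m pendant '[[[0,0,-0.2],[0,0,0],1],[[0,0,-0.5],[0,0,0],1],[[0,0,-0.7],[0,0,0],1],[[0,0,-0.7],[0,0,0.5],1],[[0,0,-0.7],[0,0,0.9],1],[[0,0,-0.6],[0,0,0.9],1],[[0,0,-0.4],[0,0,0.8],1],[[0,0,0],[0,0,0.2],1],[[0,0,0],[0,0,0],1],[[0,0,0],[0,0,0],1]]'; python3 go.py 544.5 183.9 160 80
python3 - <<'E'
from h import *
im,d,c,T=grab("wrist"); save("w5.png",im); s=arm.state(); t=s["position"]; 
P=cloud(d,c,T).reshape(-1,3); P=P[np.isfinite(P[:,0])]
A=P[(abs(P[:,2]-t[2]-34.5)<5)&(np.hypot(P[:,0]-t[0],P[:,1]-t[1])<27)]; r=cv2.minAreaRect(A[:,:2].astype(np.float32))
print(t.round(1),len(A),A.mean(0).round(1),[np.round(q,1) for q in r])
print((pose(s)[:3,:3].T@(np.r_[r[0],0]-t)).round(1))
E
```

```text
time: 24.2
position: [564.8, 416.2, 155.9]
orientation: [0.086, 0.996, -0.001, -0.001]
ft_force: [-0.5, -0.0, -2.0]
width: 23.0
grip_force: 78.3
t 24.2 pos [564.8 416.2 155.9] turn [-0.01 -0.01  0.03] then shift [-0.82 -9.29 -0.16] ft [-0.5 -0.  -2. ] w 23.0
[564.7 416.1 155.6] 7323 [561.4 417.6 190.5] [array([564.2, 417.1]), array([45.7, 44. ]), np.float64(30.9)]
[  0.4   1.2 155.6]
```

View pics/w5.png

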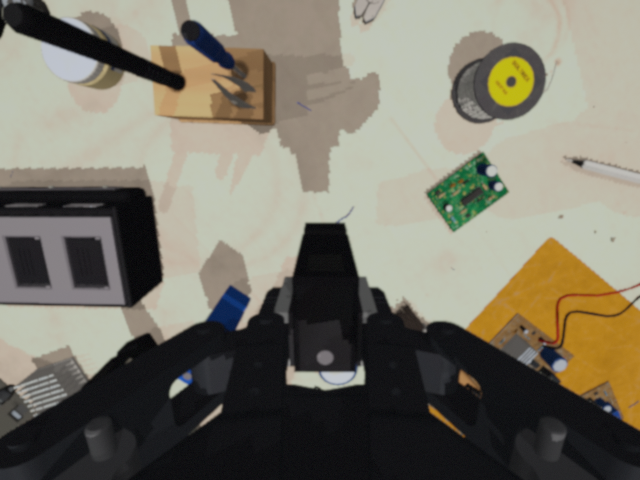

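The pack hangs straight between the pads, its near face at (325,260) and its top at about (325,350). Measure its x offset in the hand.

```bash
python3 - <<'E'
from h import *
im,d,c,T=grab("wrist"); s=arm.state(); M=pose(s)
P=cloud(d,c,T).reshape(-1,3); P=P[np.isfinite(P[:,0])]; q=(P-M[:3,3])@M[:3,:3]
A=q[(abs(q[:,1])<9)&(abs(q[:,0])<35)]
for lo in range(-40,70,10):
    B=A[(A[:,2]>lo)&(A[:,2]<lo+10)]
    if len(B)>20: print(lo,len(B),np.percentile(B[:,0],[1,50,99]).round(1),B[:,2].mean().round(1))
B=q[(q[:,2]>10)&(q[:,2]<30)&(abs(q[:,0])<35)&(abs(q[:,1])<20)]; print("faceY",np.percentile(B[:,1],[1,99]).round(1))
E
python3 -m pendant '[[[0,-0.4,0],[0,0,0],1],[[0,-0.7,0],[0,0,0],1],[[-0.2,-0.8,0],[0,0,0],1],[[-0.2,-0.8,0],[0,0,0],1],[[-0.2,-0.8,0],[0,0,0],1],[[-0.2,-0.8,0],[0,0,0],1],[[0,-0.8,0],[0,0,0],1],[[0,-0.8,0],[0,0,0],1],[[0,-0.4,0],[0,0,0],1],[[0,0,0],[0,0,0],1]]';python3 -m pendant '[[[0,0,0],[0,0,0],1],[[0,0,0],[0,0,0],1]]'; python3 go.py 544.5 183.9 160 80
```

```text
-40 4812 [-16.4   4.2  20.9] -34.6
-30 498 [20.3 20.9 21.8] -25.3
-20 349 [20.4 21.1 21.8] -15.3
-10 284 [20.4 20.9 21.7] -5.2
0 246 [20.4 20.8 21.2] 4.9
10 202 [20.5 20.9 21.2] 14.9
20 126 [20.5 20.9 21.1] 23.4
30 191 [19.  20.3 21.2] 36.2
40 127 [20.6 20.9 21.2] 44.9
50 61 [20.6 21.  21.2] 52.6
faceY [-10.8  12.7]
time: 25.13
position: [557.8, 254.1, 156.5]
orientation: [0.089, 0.996, -0.001, -0.0]
ft_force: [0.3, -0.3, -2.1]
width: 22.8
grip_force: 78.5
time: 25.3
position: [557.8, 259.7, 156.8]
orientation: [0.086, 0.996, 0.001, 0.0]
ft_force: [-0.4, 0.2, -1.9]
width: 22.8
grip_force: 78.5
t 25.3 pos [557.8 259.7 156.8] turn [ 0.01 -0.    0.02] then shift [-0.   -3.08 -0.13] ft [-0.4  0.2 -1.9] w 22.8
```

```bash
cat > bay.py <<'E'
from h import *
im,d,c,T=grab("wrist"); f=K(c); g=cv2.GaussianBlur(im,(0,0),0.7).mean(2).astype(np.float32)
ex=np.array([np.cos(np.radians(-10)),np.sin(np.radians(-10)),0]); ey=np.array([-ex[1],ex[0],0]); C=np.array([544.5,183.9,62])
def prof(p):
    q=(p-T[:3,3])@T[:3,:3]; q=q[:,:2]/q[:,2:]; uv=(q*(1+c["k1"]*(q**2).sum(1,keepdims=True))*f+[c["cx"],c["cy"]]).astype(np.float32)
    return cv2.remap(g,uv[:,0].copy(),uv[:,1].copy(),1,borderValue=0).ravel()
def edges(t,v):
    th=100; i=np.where((v[:-1]-th)*(v[1:]-th)<0)[0]; return [round(float(t[k]+(th-v[k])/(v[k+1]-v[k])*(t[1]-t[0])),1) for k in i]
t=np.arange(-40,40,.5)
for y0 in(-48,0,48):
  for o in(-6,0,6): print("bay",y0,"x-edges",edges(t,prof(C+t[:,None]*ex+(y0+o)*ey)))
t=np.arange(-85,85,.5)
for o in(-10,0,10): print("y-edges",o,edges(t,prof(C+t[:,None]*ey+o*ex)))
P=cloud(d,c,T); A=P[(abs(P[...,2]-61)<5)&(np.hypot(P[...,0]-540,P[...,1]-184)<100)]; print([np.round(q,1) for q in cv2.minAreaRect(A[:,:2].astype(np.float32))])
E
python3 bay.py
```

```text
bay -48 x-edges [-36.2, -21.1, 20.5, 34.0, 36.0]
bay -48 x-edges [-36.2, -21.2, 20.5, 34.0, 35.9]
bay -48 x-edges [-36.3, -21.2, 20.5, 34.2, 35.9]
bay 0 x-edges [-36.1, -21.1, 20.6, 34.1, 36.0]
bay 0 x-edges [-36.2, -21.0, 20.5, 34.3, 36.0]
bay 0 x-edges [-36.2, -20.0, 20.5, 34.4, 35.9]
bay 48 x-edges [-36.1, -21.0, 20.8, 34.2, 36.2]
bay 48 x-edges [-36.1, -20.9, 21.2, 31.2]
bay 48 x-edges [-34.3, -21.0, 22.2, 23.9]
y-edges -10 [-60.7, -31.3, -12.9, 16.6, 35.0]
y-edges 0 [-60.8, -31.3, -12.9, 16.6, 35.0]
y-edges 10 [-60.8, -31.4, -13.0, 16.6, 34.9]
[array([541.7, 184.3]), array([158.7,  82.9]), np.float64(79.7)]
```

```bash
python3 -m pendant '[[[0,-0.3,0],[0,0,0],1],[[0,-0.6,0],[0,0,0],1],[[0,-0.7,0],[0,0,0],1],[[0,-0.7,0],[0,0,0],1],[[0,-0.5,0],[0,0,0],1],[[0,-0.28,0],[0,0,0],1],[[0,0,0],[0,0,0],1],[[0,0,0],[0,0,0],1],[[0,0,0.4],[0,0,0.02],1],[[0,0,0.4],[0,0,0],1]]';python3 -m pendant '[[[0,0,0],[0,0,0],1],[[0,0,0],[0,0,0],1],[[0,0,0],[0,0,0],1]]'; python3 go.py 545 183.1 120 80
```

```text
time: 26.18
position: [544.9, 183.7, 136.5]
orientation: [0.087, 0.996, 0.001, 0.001]
ft_force: [0.2, 0.9, -2.0]
width: 22.8
grip_force: 78.5
time: 26.43
position: [544.4, 182.5, 136.4]
orientation: [0.088, 0.996, -0.0, -0.0]
ft_force: [0.6, -0.8, -2.4]
width: 23.0
grip_force: 78.5
t 26.43 pos [544.4 182.5 136.4] turn [-0.   -0.01 -0.01] then shift [-0.02  0.03  0.66] ft [ 0.6 -0.8 -2.4] w 23.0
```

```bash
python3 -m pendant '[[[-0.02,0.03,0.1],[0,0,0],1],[[0,0,0.15],[0,0,0],1],[[0,0,0.15],[0,0,0],1],[[0,0,0.1],[0,0,0],1],[[0,0,0.08],[0,0,0],1],[[0,0,0.08],[0,0,0],1],[[0,0,0],[0,0,0],1],[[0,0,0],[0,0,0],1]]'; python3 go.py 545 183.1 112 80
```

```text
time: 27.1
position: [545.1, 182.7, 120.2]
orientation: [0.088, 0.996, -0.0, -0.0]
ft_force: [1.0, 0.9, -1.8]
width: 23.2
grip_force: 78.5
t 27.1 pos [545.1 182.7 120.2] turn [-0.   -0.   -0.02] then shift [0.01 0.01 0.33] ft [ 1.   0.9 -1.8] w 23.2
```

```bash
for i in 1 2 3; do python3 -m pendant '[[[0,0,0.06],[0,0,0],1],[[0,0,0.06],[0,0,0],1],[[0,0,0],[0,0,0],1]]'|egrep 'pos|ft'; done
```

```text
position: [545.1, 182.8, 117.1]
ft_force: [0.6, -0.9, -1.3]
position: [544.9, 182.7, 114.0]
ft_force: [-0.1, -0.6, -1.6]
position: [544.9, 182.7, 110.9]
ft_force: [-0.2, -0.1, -1.5]
```

Full section is in 13 mm deep with no side force. On to the catch in small steps.

```bash
for i in 1 2 3; do python3 -m pendant '[[[0,0,0.06],[0,0,0],1],[[0,0,0],[0,0,0],1]]'|egrep 'pos|ft'; done
```

```text
position: [545.0, 182.7, 109.6]
ft_force: [0.3, -0.6, -1.5]
position: [545.0, 182.7, 108.1]
ft_force: [-0.8, -1.3, -2.1]
position: [545.1, 182.7, 106.6]
ft_force: [-0.5, -1.2, -2.4]
```

```bash
for i in 1 2; do python3 -m pendant '[[[0,0,0.06],[0,0,0],1],[[0,0,0],[0,0,0],1]]'|egrep 'pos|ft|width'; done
```

```text
position: [544.6, 182.9, 105.1]
ft_force: [-1.5, -0.3, -2.0]
width: 22.8
position: [544.5, 183.1, 103.8]
ft_force: [-2.8, 1.0, 2.0]
width: 22.8
```

```bash
for i in 1 2; do python3 -m pendant '[[[0,0,0.06],[0,0,0],1],[[0,0,0],[0,0,0],1]]'|egrep 'pos|ft|width'; done
```

```text
position: [544.6, 183.2, 102.3]
ft_force: [-3.9, 0.7, 4.0]
width: 23.0
position: [544.6, 183.2, 100.5]
ft_force: [-3.8, 0.2, 0.5]
width: 22.7
```

```bash
for i in 1 2; do python3 -m pendant '[[[0,0,0.06],[0,0,0],1],[[0,0,0],[0,0,0],1]]'|egrep 'pos|ft|width'; done
```

```text
position: [544.6, 183.1, 98.9]
ft_force: [-2.8, 1.3, 0.6]
width: 23.0
position: [544.6, 183.0, 97.3]
ft_force: [-4.6, 2.8, -1.5]
width: 22.8
```

```bash
for i in 1 2 3; do python3 -m pendant '[[[0,0,0.06],[0,0,0],1],[[0,0,0],[0,0,0],1]]'|egrep 'pos|ft|width'; done
```

```text
position: [544.6, 182.8, 95.7]
ft_force: [-4.3, 0.6, -1.9]
width: 23.2
position: [544.6, 182.8, 94.3]
ft_force: [-4.4, 1.6, -2.7]
width: 22.8
position: [544.6, 182.7, 92.8]
ft_force: [-3.8, 1.0, -3.0]
width: 22.9
```

```bash
for i in 1 2 3; do python3 -m pendant '[[[0,0,0.06],[0,0,0],1],[[0,0,0],[0,0,0],1]]'|egrep 'pos|ft|width'; done
```

```text
position: [544.6, 182.7, 91.4]
ft_force: [-5.1, 1.1, -2.3]
width: 23.1
position: [544.6, 182.6, 89.9]
ft_force: [-5.3, 1.6, -2.7]
width: 23.0
position: [544.6, 182.7, 88.4]
ft_force: [-4.2, 1.6, -1.8]
width: 23.2
```

```bash
for i in 1 2 3; do python3 -m pendant '[[[0,0,0.06],[0,0,0],1],[[0,0,0],[0,0,0],1]]'|egrep 'pos|ft|width'; done
```

```text
position: [544.6, 182.7, 86.9]
ft_force: [-4.6, 1.9, -1.8]
width: 23.2
position: [544.6, 182.7, 85.4]
ft_force: [-4.4, 0.9, -1.9]
width: 23.0
position: [544.5, 182.7, 83.9]
ft_force: [-5.4, 1.6, -1.8]
width: 22.9
```

```bash
for i in 1 2; do python3 -m pendant '[[[0,0,0.06],[0,0,0],1],[[0,0,0],[0,0,0],1]]'|egrep 'pos|ft|width'; done
```

```text
position: [544.5, 182.7, 82.4]
ft_force: [-4.8, 0.7, -2.5]
width: 23.0
position: [544.5, 182.6, 80.8]
ft_force: [-3.7, 1.3, -4.0]
width: 22.9
```

```bash
for i in 1 2; do python3 -m pendant '[[[0,0,0.05],[0,0,0],1],[[0,0,0],[0,0,0],1]]'|egrep 'pos|ft|width'; done
```

```text
position: [544.5, 182.6, 79.5]
ft_force: [-5.7, 1.2, -4.0]
width: 22.9
position: [544.6, 182.6, 78.1]
ft_force: [-4.0, 1.6, -6.1]
width: 23.0
```

```bash
for i in 1; do python3 -m pendant '[[[0,0,0.05],[0,0,0],1],[[0,0,0],[0,0,0],1],[[0,0,0],[0,0,0],1]]'|egrep 'pos|ft|width'; done
```

```text
position: [544.7, 182.6, 77.2]
ft_force: [-4.7, 0.7, -3.9]
width: 23.1
```

```bash
for i in 1 2; do python3 -m pendant '[[[0,0,0.03],[0,0,0],1],[[0,0,0],[0,0,0],1],[[0,0,0],[0,0,0],1]]'|egrep 'pos|ft|width'; done
```

```text
position: [544.8, 182.6, 77.0]
ft_force: [-4.8, 0.6, 0.5]
width: 22.6
position: [545.1, 182.6, 76.9]
ft_force: [-7.9, -0.6, 7.2]
width: 23.4
```

```bash
for i in 1; do python3 -m pendant '[[[0,0,0.03],[0,0,0],1],[[0,0,0],[0,0,0],1],[[0,0,0],[0,0,0],1]]'|egrep 'pos|ft|width'; done
```

```text
position: [545.2, 182.6, 76.7]
ft_force: [-8.2, -0.5, 11.6]
width: 22.8
```

Hard stop met at TCP z ≈ 77 (expected 77.5). Release, rise, and check both parts.

```bash
python3 -m pendant '[[[0,0,-0.04],[0,0,0],1],[[0,0,0],[0,0,0],0.6],[[0,0,0],[0,0,0],0.4],[[0,0,0],[0,0,0],0.2],[[0,0,0],[0,0,0],0],[[0,0,0],[0,0,0],0],[[0,0,0],[0,0,0],0],[[0,0,0],[0,0,0],0]]';python3 -m pendant '[[[0,0,-0.2],[0,0,0],0],[[0,0,-0.4],[0,0,0],0],[[0,0,-0.6],[0,0,0],0],[[0,0,-0.8],[0,0,0],0],[[0,0,-0.8],[0,0,0],0],[[0,0,-0.8],[0,0,0],0],[[0,0,-0.8],[0,0,0],0],[[0,0,-0.5],[0,0,0],0],[[0,0,0],[0,0,0],0],[[0,0,0],[0,0,0],0]]'
python3 - <<'E'
from h import *
for n in("wrist","side"):
    im,d,c,T=grab(n); save("end_"+n+".png",im)
    P=cloud(d,c,T).reshape(-1,3); P=P[np.isfinite(P[:,0])]
    for k,cx,cy,lo,hi,r in(("stick top",439,333,165,185,20),("pack",544,184,100,130,30)):
        A=P[(P[:,2]>lo)&(P[:,2]<hi)&(np.hypot(P[:,0]-cx,P[:,1]-cy)<r)]
        if len(A)>5: print(n,k,len(A),A.mean(0).round(1),np.percentile(A[:,2],[50,95]).round(1),[np.round(q,1) for q in cv2.minAreaRect(A[:,:2].astype(np.float32))])
E
```

```text
time: 33.18
position: [545.4, 182.8, 76.4]
orientation: [0.088, 0.996, 0.0, 0.0]
ft_force: [0.4, 0.7, -0.4]
width: 85.5
grip_force: 0.0
time: 34.02
position: [545.6, 183.0, 199.9]
orientation: [0.088, 0.996, 0.001, 0.001]
ft_force: [0.2, 0.5, 0.3]
width: 85.3
grip_force: 0.0
wrist stick top 595 [441.3 330.  173. ] [173.6 178.8] [array([441.4, 331.6]), array([11.4,  7.4]), np.float64(55.9)]
wrist pack 1832 [542.4 184.4 111.1] [111.6 112.8] [array([543.8, 184.1]), array([23.7, 40.3]), np.float64(80.3)]
side stick top 66 [438.1 329.5 174.1] [175.6 179.5] [array([437.6, 330.2]), array([ 8.6, 10.5]), np.float64(49.7)]
side pack 480 [540.9 179.3 110. ] [111.1 113.7] [array([541.4, 181.8]), array([24.7, 40.1]), np.float64(78.0)]
```

View pics/end_side.png

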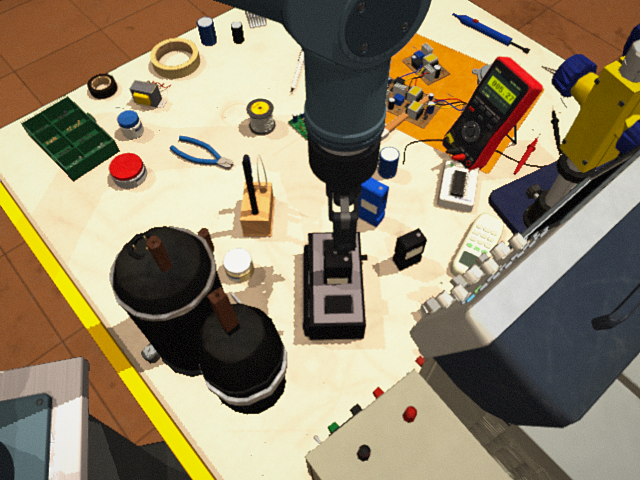

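The pack stands in the middle bay at (338,262), top at 111.6 (112 when home); the stick is back at (250,185) as at the start; the other things have not moved and the hand is clear.

```bash
python3 -c "
from plant import arm
print(arm.job_done())"
```

```text
the job is handed in; nothing more can be done
None
```

Job handed in at about 34 s: the middle bay felt clear, the stick stands back in its hole, and the long pack is pushed home in the middle bay (top at 111.6 mm, 112 expected); the highest force I read was about 14 N, and no verdict came back.

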